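# Gather the bearing balls in the tilting tray, then take off its lid

### The job

Three steel bearing balls lie in the tilting tray with the orange knob and orange stripe. With its loose lid kept on, tip that tray by pressing down on the lid at the orange-striped edge until it reaches its stop and all the balls have rolled to that edge; then lift the lid off by its knob and set it down gently, knob up, in the middle of the black rubber mat. Leave the tray tipped with the balls gathered, and leave the blue-striped tray as it is.

Things in the scene. Friction and masses are not known exactly. Their poses are not given: they have to be found in the camera images.
- orange_end (a point): Middle of the top rim of the grey tray's orange-marked short end wall, 60 mm from the tray's centre. Axes are the tray's: x outward through this end, y along the hinge, z up out of the tray. Tray 120 x 90 mm outside (x, y), 25 mm high, walls and floor 4 mm; rim 60 mm above the bench when level. The other tray is the same in blue.
- orange (a joint): Tilt of the orange-marked tray in rad: 0 level (its start), positive with the orange end down, stops at +0.28 and -0.28. Level hinge through the tray's middle, 20 mm below the rim, on a fixed aluminium stand. It is stiff and stays where it is left; pressing 50 mm from the middle, 2 to 4 N tips it.
- orange_knob (a point): Orange knob (diameter 24, 36 mm tall) of that tray's loose clear lid. Point on its axis 24 mm above the lid's top face, 31 mm above a flat surface the lid stands on; z up, x towards the orange stripe, which lies on the lid 47 to 61 mm from the axis. Lid: plate 124 x 94 x 4 mm lying on the rim, with a 3 mm plug below that fits inside the walls with 2 mm play; about 90 g.
- mat_top (a point): Centre of the top face of the black rubber mat, 150 x 150 x 6 mm, fixed on the bench; the lid's place.
- ball0_center (a point): Centre of a steel bearing ball, diameter 15 mm, loose in the orange tray under the lid (ball 1 of 3).
- ball1_center (a point): Centre of a steel bearing ball, diameter 15 mm, loose in the orange tray under the lid (ball 2 of 3).
- ball2_center (a point): Centre of a steel bearing ball, diameter 15 mm, loose in the orange tray under the lid (ball 3 of 3).
- blue_knob (a point): Knob of the lid of the blue-striped tray (brass nuts inside), same sizes and same kind of point as the orange knob. A bystander: not to be moved.
There are look-alikes about, which are no part of the job. Leave any brown look-alike of the part that bears orange_knob alone.

How it is judged:
By the outcome, as a careful person would: the job done as asked, in the order asked, and still so for the second after the job is handed in, with the robot touching nothing.
It also fails if it takes over 48 s, if anything falls off the work surface, if the arm or the gripper's body presses on something with over 40 N, if the wrist force passes 120 N, or if a joint passes its speed limit or range.

### The arm

A 7-joint arm with a two-finger parallel gripper is mounted at the origin on the work surface. World frame = base frame: x ahead of the robot, y to its left, z up, the work surface at z = 0. Lengths are in m, angles in rad, forces in N, time in s.
With the tool pointing down it reaches from about 0.375 to 0.925 m from the base axis. Payload 3.1 kg.
Tool frame: the origin (TCP) lies midway between the tips of the shut fingers; the grasp point (between the pads) lies 19 mm behind it (r.grasp_offset is the distance from the TCP to the grasp point, in m); z points along the fingers, x is the direction in which the jaws open and shut, and the axes are right-handed (so a half turn about z gives the same grasp; the last joint's range is limited). The gripper opens to 85 mm and grips with 20 to 120 N. Pads are 22 mm wide; open, the fingers measure 114 mm over their backs; the gripper's body (76 mm by 85 mm) begins 54 mm behind the grasp point. The pads swing forward as they close: fully open they stand 13 mm farther back than shut.
Start: joints at [1.087, 0.383, 0.044, 1.598, -0.018, 1.161, -0.05], TCP at [0.245, -0.602, 0.231] pointing down, gripper open.
Joint ranges: [-2.61, 2.61], [-0.41, 2.15], [-1.48, 1.57], [0, 2.5], [-1.57, 4.71], [0.05, 1.97], [-2.85, 2.85]. Speed limits (rad/s): [2.79, 2.79, 3.14, 3.14, 3.14, 3.14, 3.14].

### API

Orientations are given as [roll, pitch, yaw] about the fixed x, y, z axes, in that order (R = Rz(yaw) Ry(pitch) Rx(roll)).
In Python, from plant import r gives the robot as it stands. The module is installed in compiled form; this text tells all that it offers.
- The arm moves only by the tool servo_tool, never from a script. Its argument "moves" is text: rows parted by semicolons, each of 6 numbers parted by spaces: the shift along the tool's x, y, z in cm, then the turn, a rotation vector about the tool's x, y, z in rad. In form: tx ty tz wx wy wz; .... A call has 1 to 10 rows; each row is the pose to reach, as a shift and turn from the pose commanded when the call began, along the tool's axes at that moment; what a row does not reach only later rows make up. A row lasts 1/12 s, in which the tool goes at most 41.7 mm and 7.16 degrees, less where a joint would pass 70% of its speed; a pose out of reach is approached as far as the arm can. A call with a gripper value outside its range is refused whole. "hand" is the closure, from -1 (fully open) to 1 (shut), set as the call begins (left out, the last holds). The fingers move at their own pace and stop on an object; "force" is the grip in N (left out, the last holds). Time passes only in rows, so rows that repeat a pose let the fingers close. It gives the time, the measured TCP pose, the force and the opening at its end, in the units of the state.
- r.get_state(): the state, without advancing time (a new reading comes with each control period).
- r.capture(name): name is "side" or "top"; returns (picture, depth): 420x560x3 uint8, red, green, blue; 420x560 float32, m along the optical axis (not along the pixel's ray), 0 where there is no reading.
- r.calibration(name): a dict with "camera_matrix" (3x3 intrinsics, pixels), "pose" (4x4, takes a point from camera to world coordinates). Camera axes: x right, y down, z forward; pixel columns grow to the right and rows downward; lengths in m; the calibration is good to about 2 mm. A picture is of the moment at which its call begins. calibration takes no time and is no camera call.
- r.hand_in(): hands the job in, once; it reports no verdict.
The state is a dict: "time": time; "joint_positions": joint angles; "qvel": joint speeds; "effort": joint torques, N m; "tcp_pos": TCP position; "eef_rot": TCP orientation; "force": force on the tool from outside, world axes, zero at the start; "moment": the same for the moment, N m; "finger_gap": opening from 0.0 (shut) to 1.0 (fully open).
Only numpy, scipy, OpenCV 4.12 (cv2) and the standard library are available. Lean on these libraries where they do the work, as an engineer would, in place of code of your own. Each camera call takes 0.05 s, during which the arm holds its last target.

## Working session

There is one attempt and no reset: what is moved stays moved. The work goes in short steps, Python scripts to look and compute and a tool call to move; the robot and the scene stay as the last step left them, time stands still between calls to the robot, and variables do not carry over. Pictures are saved under pics/ and viewed, and the job is handed in when it is done.

Besides the shell and the picture viewer there is one more tool, called after ">>>" by a JSON object that holds its "fn" and its "kwargs". servo_tool: Moves the arm, as the interface text tells. Its arguments: {"type":"object","properties":{"moves":{"type":"string"},"hand":{"type":"number"},"force":{"type":"number"}},"required":["moves"]}

```bash
mkdir -p pics
cat > h.py <<'E'
import numpy as np,cv2
from plant import r
def cap(n,f):
    p,d=r.capture(n); cv2.imwrite('pics/'+f+'.png',p[:,:,::-1]); np.savez('pics/'+f+'.npz',p=p,d=d); return p,d
def ray(n,u,v):
    c=r.calibration(n);K=np.array(c['camera_matrix']);T=np.array(c['pose'])
    d=T[:3,:3]@np.linalg.solve(K,[u,v,1.]);return T[:3,3],d
def onz(n,u,v,z):
    o,d=ray(n,u,v);return o+d*(z-o[2])/d[2]
def dep(n,u,v,dd):
    o,d=ray(n,u,v);return o+d*dd
E
python3 - <<'E'
from h import *
cap('top','t0');cap('side','s0');s=r.get_state();print(s)
for n in('top','side'):print(r.calibration(n))
E
```

```text
{'time': 0.1, 'joint_positions': array([ 1.08722145,  0.38378133,  0.04380765,  1.59940347, -0.01786312,
        1.16122375, -0.04989711]), 'qvel': array([ 0.00102963, -0.00019251,  0.0003941 , -0.00470444,  0.00109374,
       -0.00250681, -0.00134813]), 'effort': array([ 3.10324249e-03, -4.34723890e+01,  1.02926262e+00, -2.50452536e+01,
        1.07818900e-02,  5.43579910e-03, -2.01586579e-05]), 'tcp_pos': array([ 0.24426361, -0.60143387,  0.23000044]), 'eef_rot': array([ 3.14144168e+00,  2.41947200e-03, -1.18489705e+00]), 'force': array([ 0.90205949, -0.1851721 , -0.55384126]), 'moment': array([-0.02690883, -0.01171056, -0.05860296]), 'finger_gap': 0.9996628099517563}
{'camera_matrix': array([[492.20111329,   0.        , 279.95159823],
       [  0.        , 492.20111329, 213.58584997],
       [  0.        ,   0.        ,   1.        ]]), 'pose': array([[-0.02732918, -0.99396379,  0.10625017,  0.3354396 ],
       [-0.99961681,  0.02764175,  0.00147001, -0.04613836],
       [-0.00439808, -0.10616928, -0.99433834,  1.40639831],
       [ 0.        ,  0.        ,  0.        ,  1.        ]])}
{'camera_matrix': array([[492.00117346,   0.        , 278.80187051],
       [  0.        , 492.00117346, 208.10888594],
       [  0.        ,   0.        ,   1.        ]]), 'pose': array([[-0.88032861, -0.30191062,  0.36588457, -0.00794183],
       [-0.47398126,  0.52884286, -0.70403622,  0.8515184 ],
       [ 0.01906057, -0.79320566, -0.60865547,  0.89249405],
       [ 0.        ,  0.        ,  0.        ,  1.        ]])}
```

View pics/t0.png

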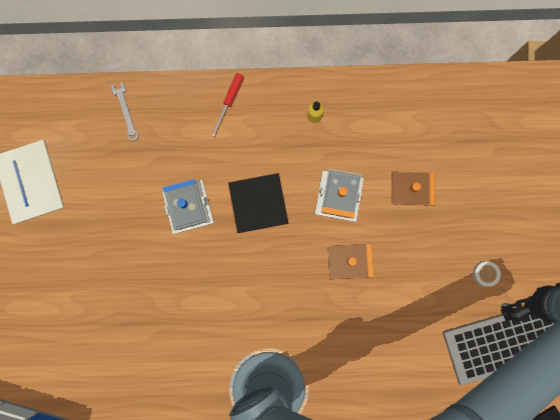

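View pics/s0.png

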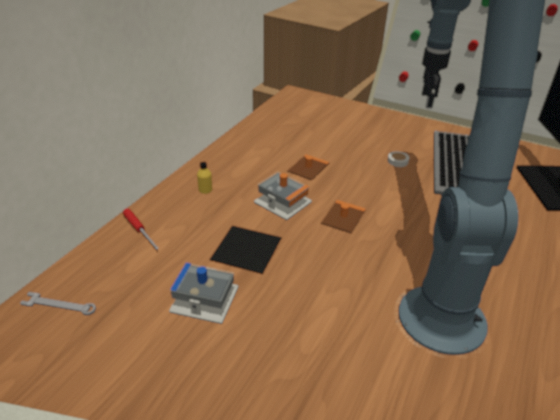

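Top view, candidates for the orange knob: the clear lid on the grey tray (342,191), the brown look-alike lids at (416,187) and (352,262), and the blue tray (182,203). I choose (342,191) because it is on the grey tray on a stand with an orange stripe. The mat is at (258,203).

Run:
```python
from h import *
p=np.load('pics/t0.npz')['p'];d=np.load('pics/t0.npz')['d']
ps=np.load('pics/s0.npz')['p'];ds=np.load('pics/s0.npz')['d']
a=cv2.resize(p[155:235,300:380],(400,400),interpolation=cv2.INTER_CUBIC)
b=cv2.resize(ps[160:230,245:325],(400,350),interpolation=cv2.INTER_CUBIC);b=cv2.copyMakeBorder(b,0,50,0,0,0)
cv2.imwrite('pics/c0.png',np.hstack([a,b])[:,:,::-1])
def blobs(n,p,d,box):
    x0,y0,x1,y1=box
    hsv=cv2.cvtColor(p,cv2.COLOR_RGB2HSV);m=((hsv[...,0]<=16)&(hsv[...,1]>190)&(hsv[...,2]>170)).astype(np.uint8)
    mm=np.zeros_like(m);mm[y0:y1,x0:x1]=m[y0:y1,x0:x1]
    k,l,st,c=cv2.connectedComponentsWithStats(mm)
    for i in range(1,k):
        if st[i,4]>8:
            print(n,st[i],c[i].round(1),dep(n,*c[i],np.median(d[l==i])).round(4))
            print(cv2.minAreaRect(np.argwhere(l==i)[:,::-1].astype(np.float32)))
blobs('top',p,d,(310,160,375,230));blobs('side',ps,ds,(245,165,320,220))
m=(p.max(2)<60).astype(np.uint8);mm=np.zeros_like(m);mm[165:240,220:295]=m[165:240,220:295]
c=max(cv2.findContours(mm,0,1)[0],key=cv2.contourArea);R=cv2.minAreaRect(c);print(R)
print('mat',onz('top',*R[0],.006),[onz('top',*q,.006).round(3) for q in cv2.boxPoints(R)])
print('matdep',dep('top',*R[0],d[203,258]))
```

```text
((257.90020751953125, 202.8296661376953), (50.56253433227539, 50.801536560058594), 79.28687286376953)
mat [0.51785725 0.01831751 0.006     ] [array([0.579, 0.102, 0.006]), array([ 0.602, -0.042,  0.006]), array([ 0.458, -0.065,  0.006]), array([0.435, 0.078, 0.006])]
matdep [0.5178859  0.01832763 0.00578007]
```

View pics/c0.png

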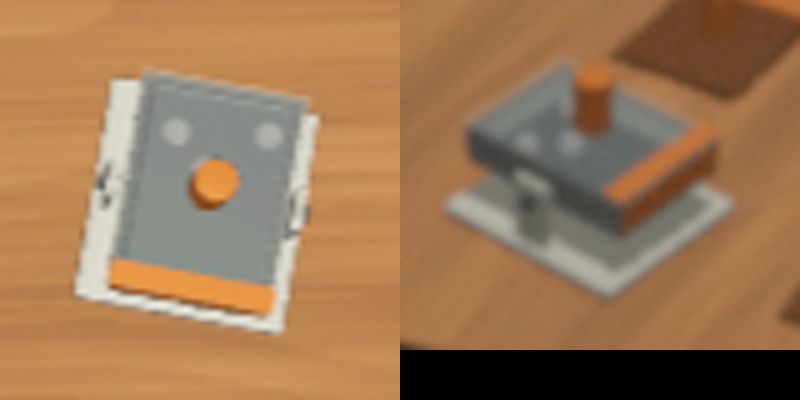

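The crop shows the chosen lid: orange knob and stripe (stripe towards the robot), with two balls visible at the far end. The third is probably hidden. I'll loosen the mask and measure.

Run:
```python
from h import *
z=np.load('pics/t0.npz');p=z['p'];d=z['d'];z=np.load('pics/s0.npz');ps=z['p'];ds=z['d']
def blobs(n,p,d,box,vmin,smin):
    x0,y0,x1,y1=box
    hsv=cv2.cvtColor(p,cv2.COLOR_RGB2HSV)
    if n=='top':print(hsv[191,342],hsv[212,336],hsv[225,360],hsv[191,330])
    else:print(hsv[177,284],hsv[193,378-0] if 0 else hsv[193,376] if 0 else hsv[192,378-0] if 0 else hsv[193,375-0] if 0 else hsv[194,376-0] if 0 else hsv[193,245+66])
    m=((hsv[...,0]<=17)&(hsv[...,1]>smin)&(hsv[...,2]>vmin)).astype(np.uint8)
    mm=np.zeros_like(m);mm[y0:y1,x0:x1]=m[y0:y1,x0:x1]
    k,l,st,c=cv2.connectedComponentsWithStats(mm)
    for i in range(1,k):
        if st[i,4]>8:
            print(n,st[i],c[i].round(1),dep(n,*c[i],np.median(d[l==i])).round(4),cv2.minAreaRect(np.argwhere(l==i)[:,::-1].astype(np.float32)))
            if st[i,4]<150 and n=='top':
              print('knobtop',onz(n,*c[i],.098)); 
            else:
              R=cv2.minAreaRect(np.argwhere(l==i)[:,::-1].astype(np.float32));print([onz(n,*q,.064).round(4) for q in cv2.boxPoints(R)])
blobs('top',p,d,(322,172,364,218),150,170)
blobs('side',ps,ds,(258,170,312,208),100,170)
```

```text
[ 15 180 231] [ 15 179 232] [ 15 145 187] [ 60  11 144]
top [339 187   8   9  53] [342.5 191.1] [ 0.5313 -0.2138  0.0987] ((342.5, 191.00001525878906), (7.155416965484619, 7.602630138397217), 26.56505012512207)
knobtop [ 0.53138881 -0.21387291  0.098     ]
top [323 208  31  10 142] [337.9 212.2] [ 0.4783 -0.2031  0.0644] ((337.9144592285156, 212.48492431640625), (30.933788299560547, 5.155631065368652), 10.007980346679688)
knobtop [ 0.47467269 -0.19919289  0.098     ]
[ 12 185 163] [ 13 141 157]
side [281 174   6  12  58] [283.2 179.2] [ 0.5295 -0.2058  0.089 ] ((283.5, 179.5), (11.0, 5.0), 90.0)
[array([ 0.5651, -0.2602,  0.064 ]), array([ 0.5519, -0.2678,  0.064 ]), array([ 0.5247, -0.2159,  0.064 ]), array([ 0.5375, -0.2085,  0.064 ])]
side [289 186  18  13  32] [296.8 192.2] [ 0.482  -0.2023  0.0615] ((297.4230651855469, 191.88462829589844), (1.3867504596710205, 20.801258087158203), 56.3099365234375)
[array([ 0.4909, -0.1659,  0.064 ]), array([ 0.473 , -0.2424,  0.064 ]), array([ 0.4685, -0.2381,  0.064 ]), array([ 0.4864, -0.162 ,  0.064 ])]
side [291 191  17  13  39] [298.9 197.1] [ 0.4739 -0.2006  0.048 ] ((299.02349853515625, 197.03353881835938), (1.884232997894287, 19.989259719848633), 55.00797653198242)
[array([ 0.4754, -0.1477,  0.064 ]), array([ 0.4595, -0.2209,  0.064 ]), array([ 0.4534, -0.2155,  0.064 ]), array([ 0.4695, -0.1428,  0.064 ])]
```

```bash
cat >> h.py <<'E'
from scipy.spatial.transform import Rotation as Ro
YAW=np.deg2rad(-101.5)
u=np.array([-.980,.1995,0]);C=np.array([.5313,-.2138,0])
def Rt(tilt=0): # tilt: tool leaning with tray tilted orange end down by tilt
    ax=np.cross([0,0,1],u) # rotating z toward u
    return Ro.from_rotvec(ax/np.linalg.norm(ax)*tilt)*Ro.from_euler('xyz',[np.pi,0,YAW])
def go(p,R):
    s=r.get_state();R0=Ro.from_euler('xyz',s['eef_rot'])
    print('t',round(s['time'],2),'now',s['tcp_pos'].round(4),s['eef_rot'].round(3),'F',s['force'].round(2),'gap',round(s['finger_gap'],3))
    print('-> cm',(R0.inv().apply(np.array(p)-s['tcp_pos'])*100).round(2),'rv',(R0.inv()*R).as_rotvec().round(3))
E
python3 - <<'E'
from h import *
P=C+u*.054;print(P)
go(P+[0,0,.14],Rt())
E
```

```text
[ 0.47838  -0.203027  0.      ]
t 0.1 now [ 0.2443 -0.6014  0.23  ] [ 3.141e+00  2.000e-03 -1.185e+00] F [ 0.9  -0.19 -0.55] gap 1.0
-> cm [-28.08 -36.69   9.06] rv [0.001 0.002 0.587]
```

>>> {"fn": "servo_tool", "kwargs": {"moves": "-4 -5 0 0 0 0.1;-7 -9 0 0 0 0.2;-9.5 -12.5 1 0 0 0.3;-12 -16 2 0 0 0.4;-14.5 -19 3 0 0 0.5;-17 -22 4 0 0 0.587;-19 -25 5 0 0 0.587;-21 -28 6 0 0 0.587;-23.5 -31 7 0 0 0.587;-26 -34 8 0 0 0.587", "hand": 1, "force": 40}}

```text
time: 0.93
tcp_pos: [0.4524, -0.2493, 0.1558]
eef_rot: [3.141, 0.0, -1.772]
force: [1.1, 0.1, 0.1]
finger_gap: -0.002
```

Run:
```python
from h import *
P=C+u*.054
go(P+[0,0,.085],Rt())
```

```text
t 0.93 now [ 0.4524 -0.2493  0.1558] [ 3.141  0.    -1.772] F [1.07 0.08 0.06] gap -0.002
-> cm [-5.05 -1.62  7.08] rv [ 0.     0.    -0.001]
```

>>> {"fn": "servo_tool", "kwargs": {"moves": "0 0 0 0 0 0;0 0 0 0 0 0;0 0 0 0 0 0"}}

```text
time: 1.18
tcp_pos: [0.4515, -0.2513, 0.1562]
eef_rot: [3.14, -0.0, -1.771]
force: [-0.8, 0.9, 0.3]
finger_gap: 0.001
```

Run:
```python
from h import *
P=C+u*.054
go(P+[0,0,.085],Rt())
```

```text
t 1.18 now [ 0.4515 -0.2513  0.1562] [ 3.14  -0.    -1.771] F [-0.81  0.94  0.34] gap 0.001
-> cm [-5.27 -1.68  7.11] rv [ 0.001 -0.     0.   ]
```

>>> {"fn": "servo_tool", "kwargs": {"moves": "-2.6 -0.8 2 0 0 0;-5.27 -1.68 4 0 0 0;-5.27 -1.68 6 0 0 0;-5.27 -1.68 7.1 0 0 0;-5.27 -1.68 7.1 0 0 0;-5.27 -1.68 7.1 0 0 0"}}

```text
time: 1.68
tcp_pos: [0.4775, -0.2054, 0.0852]
eef_rot: [3.14, -0.001, -1.776]
force: [0.2, -0.4, -0.4]
finger_gap: -0.001
```

Run:
```python
from h import *
P=C+u*.054
go(P+[0,0,.05],Rt())
a,_=cap('top','t1');b,_=cap('side','s1')
cv2.imwrite('pics/c1.png',np.hstack([cv2.resize(a[155:235,300:380],(400,400)),cv2.resize(b[150:230,245:325],(400,400))])[:,:,::-1])
```

```text
t 1.68 now [ 0.4775 -0.2054  0.0852] [ 3.140e+00 -1.000e-03 -1.776e+00] F [ 0.16 -0.45 -0.36] gap -0.001
-> cm [-0.25 -0.04  3.52] rv [ 0.002 -0.001 -0.005]
```

View pics/c1.png

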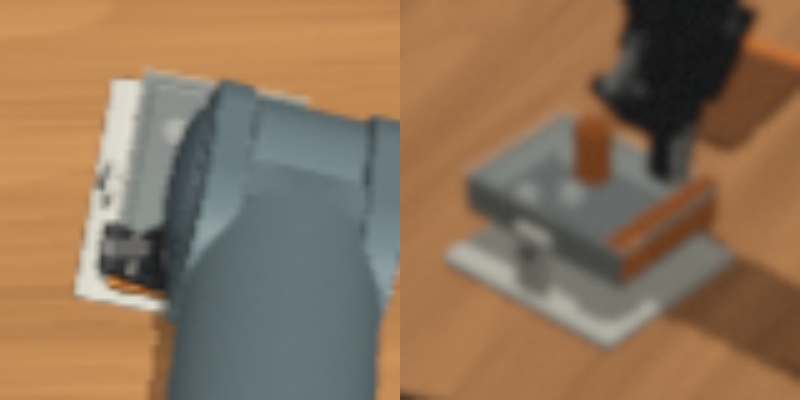

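>>> {"fn": "servo_tool", "kwargs": {"moves": "-0.25 0.35 0.5 0 0 0;-0.25 0.35 1 0 0 0;-0.25 0.35 1.5 0 0 0;-0.25 0.35 1.8 0 0 0;-0.25 0.35 2.0 0 0 0;-0.25 0.35 2.2 0 0 0;-0.25 0.35 2.4 0 0 0;-0.25 0.35 2.6 0 0 0"}}

```text
time: 2.45
tcp_pos: [0.475, -0.1995, 0.0592]
eef_rot: [3.139, 0.0, -1.772]
force: [-2.6, 0.5, 3.0]
finger_gap: -0.003
```

>>> {"fn": "servo_tool", "kwargs": {"moves": "0 0 0.15 0 0 0;0 0 0.3 0 0 0;0 0 0.4 0 0 0;0 0 0.5 0 0 0;0 0 0.5 0 0 0"}}

```text
time: 2.87
tcp_pos: [0.476, -0.1997, 0.0543]
eef_rot: [-3.142, 0.0, -1.772]
force: [-1.8, 0.9, 0.9]
finger_gap: 0.004
```

Run:
```python
from h import *
go(C+u*.058+[0,0,.05],Rt())
a,_=cap('top','t2');b,_=cap('side','s2')
cv2.imwrite('pics/c2.png',np.hstack([cv2.resize(a[155:235,300:380],(400,400)),cv2.resize(b[150:230,245:325],(400,400))])[:,:,::-1])
```

```text
t 2.87 now [ 0.476  -0.1997  0.0543] [-3.142  0.    -1.772] F [-1.83  0.89  0.9 ] gap 0.004
-> cm [0.28 0.1  0.43] rv [-0.  0. -0.]
```

View pics/c2.png

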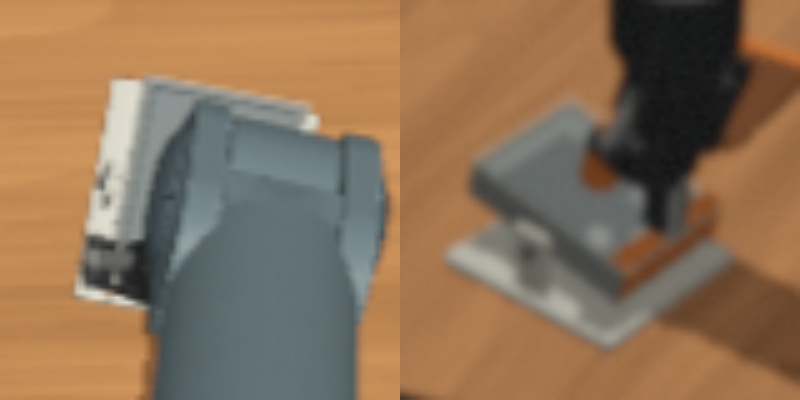

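The tray is tipping with about 2–3 N of force, and a ball now shows near the stripe. I'll keep pressing until it meets the stop.

>>> {"fn": "servo_tool", "kwargs": {"moves": "0 0 0.1 0 0 0;0 0 0.2 0 0 0;0 0 0.3 0 0 0;0 0 0.4 0 0 0;0 0 0.4 0 0 0"}}

```text
time: 3.38
tcp_pos: [0.4766, -0.1998, 0.0505]
eef_rot: [-3.141, -0.0, -1.772]
force: [-0.2, -0.7, 0.8]
finger_gap: 0.004
```

>>> {"fn": "servo_tool", "kwargs": {"moves": "0 0 0.1 0 0 0;0 0 0.2 0 0 0;0 0 0.2 0 0 0"}}

```text
time: 3.63
tcp_pos: [0.4767, -0.1998, 0.0501]
eef_rot: [-3.141, -0.0, -1.772]
force: [-2.6, 1.5, 9.3]
finger_gap: 0.003
```

>>> {"fn": "servo_tool", "kwargs": {"moves": "0 0 0.05 0 0 0;0 0 0.1 0 0 0;0 0 0.1 0 0 0;0 0 0.1 0 0 0;0 0 0.1 0 0 0"}}

```text
time: 4.05
tcp_pos: [0.4768, -0.1999, 0.0499]
eef_rot: [-3.141, -0.0, -1.772]
force: [-4.3, 1.4, 15.4]
finger_gap: -0.004
```

>>> {"fn": "servo_tool", "kwargs": {"moves": "0 0 -0.3 0 0 0;0 0 -0.8 0 0 0;0 0 -1.5 0 0 0;0 0 -4 0 0 0;0 0 -7 0 0 0;0 0 -10 0 0 0;0 6 -10 0 0 0;0 9 -10 0 0 0;0 9 -10 0 0 0;0 9 -10 0 0 0"}}

```text
time: 4.88
tcp_pos: [0.3827, -0.1808, 0.1461]
eef_rot: [3.136, 0.0, -1.774]
force: [0.6, 0.3, 0.4]
finger_gap: -0.001
```

Run:
```python
from h import *
go(C+u*.058+[0,0,.05],Rt())
a,_=cap('top','t3');b,_=cap('side','s3')
cv2.imwrite('pics/c3.png',np.hstack([cv2.resize(a[155:235,300:380],(400,400)),cv2.resize(b[150:230,245:325],(400,400))])[:,:,::-1])
```

```text
t 4.88 now [ 0.3827 -0.1808  0.1461] [ 3.136  0.    -1.774] F [0.62 0.34 0.43] gap -0.001
-> cm [ 0.25 -9.47  9.56] rv [ 0.005  0.    -0.002]
```

View pics/c3.png

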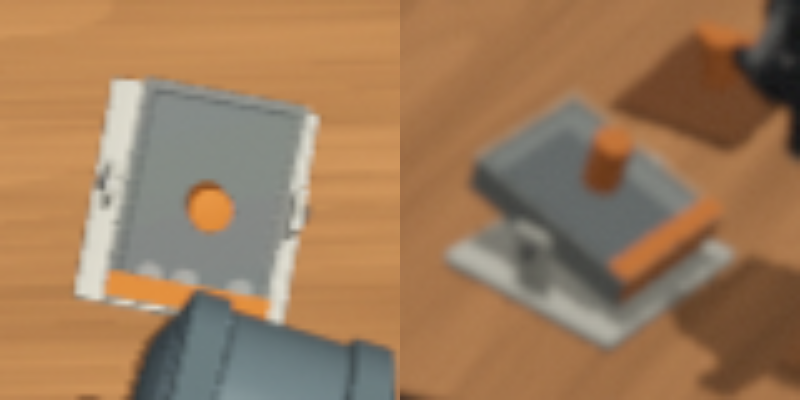

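All three balls (crop at 150,270; 185,277; 240,288) lie along the striped edge, with the tray tipped and staying there. Next I measure the knob.

```bash
cat > k.py <<'E'
from h import *
def blobs(n,f,box,vmin,smin):
    z=np.load('pics/'+f+'.npz');p=z['p'];d=z['d'];x0,y0,x1,y1=box
    hsv=cv2.cvtColor(p,cv2.COLOR_RGB2HSV)
    m=((hsv[...,0]<=17)&(hsv[...,1]>smin)&(hsv[...,2]>vmin)).astype(np.uint8)
    mm=np.zeros_like(m);mm[y0:y1,x0:x1]=m[y0:y1,x0:x1]
    k,l,st,c=cv2.connectedComponentsWithStats(mm)
    for i in range(1,k):
        if st[i,4]>15: print(n,st[i],c[i].round(1),dep(n,*c[i],np.median(d[l==i])).round(4),'onz.098',onz(n,*c[i],.0975).round(4))
E
python3 - <<'E'
from k import *
blobs('top','t3',(322,172,364,208),150,170)
blobs('side','s3',(258,170,312,208),100,170)
a=u*np.sin(.28)+np.array([0,0,np.cos(.28)]);print('exp top',C+[0,0,.04]+a*.06)
G=C+[0,0,.04]+a*.048
print('grasp exp',G)
R=Rt(.28);print('tool z',R.apply([0,0,1]),'-a',-a)
# approach: 60mm above
s=r.get_state();print(s['joint_positions'].round(2))
go(G+a*(-.019+.08),R)
E
```

```text
top [338 193   8   8  53] [341.5 196.4] [ 0.5171 -0.2104  0.0979] onz.098 [ 0.5172 -0.2104  0.0975]
side [283 177   7  10  52] [286.1 181.6] [ 0.5179 -0.2019  0.0868] onz.098 [ 0.5109 -0.188   0.0975]
side [289 191  19  13  53] [298.2 197.2] [ 0.4758 -0.2     0.0474] onz.098 [ 0.4472 -0.1377  0.0975]
exp top [ 0.51505029 -0.21049202  0.09766333]
grasp exp [ 0.51830023 -0.21115362  0.08613066]
tool z [ 0.27080142 -0.05512743 -0.96105544] -a [ 0.27082854 -0.05513295 -0.96105544]
[ 0.49  0.07 -0.16  2.18  0.01  0.89 -1.44]
t 4.98 now [ 0.388  -0.1819  0.1478] [-3.14  -0.    -1.772] F [ 0.61 -0.59  1.34] gap -0.0
-> cm [  0.26 -11.67   0.32] rv [ 0.279 -0.    -0.001]
```

>>> {"fn": "servo_tool", "kwargs": {"moves": "0 -1.5 0 0.1 0 0;0.1 -5 0 0.2 0 0;0.2 -8 0.3 0.28 0 0;0.26 -11.6 0.3 0.28 0 0;0.26 -11.6 0.3 0.28 0 0;0.26 -11.6 0.3 0.28 0 0;0.26 -11.6 0.3 0.28 0 0", "hand": -1}}

```text
time: 5.57
tcp_pos: [0.5022, -0.2074, 0.1446]
eef_rot: [-2.862, 0.0, -1.771]
force: [-1.1, 0.1, -0.5]
finger_gap: 0.977
```

Run:
```python
from h import *
a=u*np.sin(.28)+np.array([0,0,np.cos(.28)]);G=C+[.001,0,.04]+a*.052
go(G-a*.019,Rt(.28));print(r.get_state()['joint_positions'].round(2))
a,_=cap('top','t4');b,_=cap('side','s4')
cv2.imwrite('pics/c4.png',np.hstack([cv2.resize(a[155:235,300:380],(400,400)),cv2.resize(b[130:230,235:335],(400,400))])[:,:,::-1])
```

```text
t 5.57 now [ 0.5022 -0.2074  0.1446] [-2.862  0.    -1.771] F [-1.1   0.13 -0.45] gap 0.977
-> cm [ 0.03 -0.06  7.6 ] rv [0.    0.001 0.   ]
[ 0.49  0.15 -0.16  2.13 -0.02  0.58 -1.42]
```

View pics/c4.png

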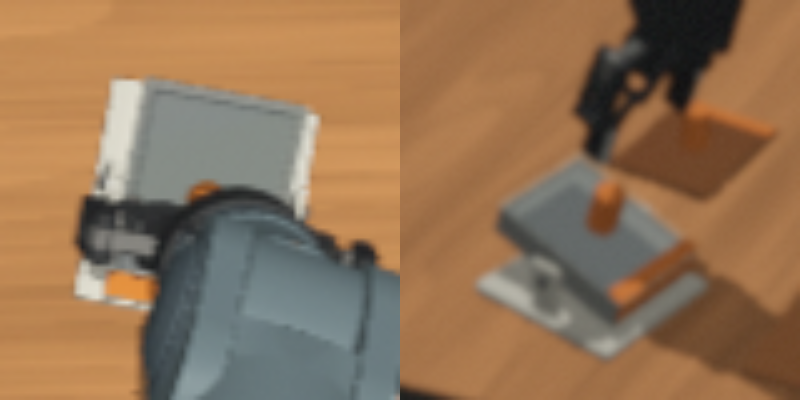

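>>> {"fn": "servo_tool", "kwargs": {"moves": "0 0 2 0 0 0;0 0 4 0 0 0;0 0 5.5 0 0 0;0 0 6.7 0 0 0;0 0 7.3 0 0 0;0 0 7.6 0 0 0;0 0 7.6 0 0 0;0 0 7.6 0 0 0"}}

```text
time: 6.33
tcp_pos: [0.5218, -0.2118, 0.0721]
eef_rot: [-2.861, -0.0, -1.772]
force: [-0.0, 0.5, -0.3]
finger_gap: 1.003
```

>>> {"fn": "servo_tool", "kwargs": {"moves": "0 0 0 0 0 0;0 0 0 0 0 0;0 0 0 0 0 0;0 0 0 0 0 0;0 0 0 0 0 0;0 0 0 0 0 0;0 0 0 0 0 0;0 0 0 0 0 0;0 0 0 0 0 0;0 0 0 0 0 0", "hand": 1, "force": 30}}

```text
time: 7.17
tcp_pos: [0.5217, -0.2119, 0.0719]
eef_rot: [-2.861, -0.0, -1.772]
force: [-2.5, 0.2, 4.8]
finger_gap: 0.27
```

Run:
```python
from h import *
a=u*np.sin(.28)+np.array([0,0,np.cos(.28)]);G=C+[.001,0,.04]+a*.052
go(G-a*.019,Rt(.28));s=r.get_state();print(s['moment'])
a,_=cap('top','t5');b,_=cap('side','s5')
cv2.imwrite('pics/c5.png',np.hstack([cv2.resize(a[155:235,300:380],(400,400)),cv2.resize(b[130:230,235:335],(400,400))])[:,:,::-1])
```

```text
t 7.17 now [ 0.5217 -0.2119  0.0719] [-2.861 -0.    -1.772] F [-2.45  0.2   4.82] gap 0.27
-> cm [-0.02 -0.15  0.06] rv [-0.    -0.    -0.001]
[-0.03473159  0.48802729 -0.02127281]
```

View pics/c5.png

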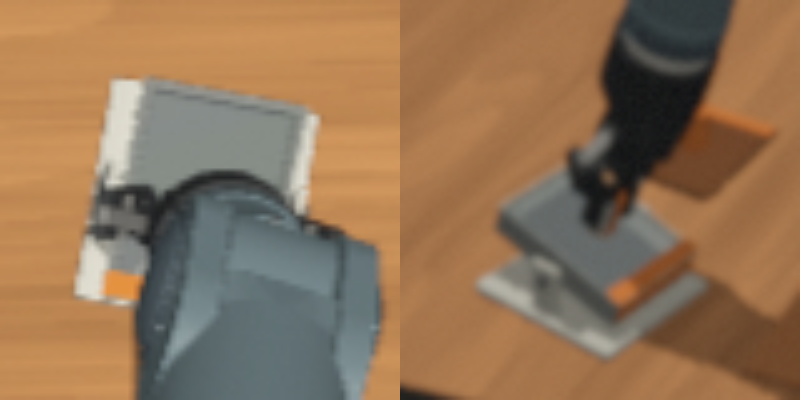

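Gripped: gap 0.27, about 23 mm, which fits the 24 mm knob. Now a slow lift along the lid normal.

>>> {"fn": "servo_tool", "kwargs": {"moves": "0 0 -0.1 0 0 0;0 0 -0.25 0 0 0;0 0 -0.4 0 0 0;0 0 -0.6 0 0 0;0 0 -0.9 0 0 0;0 0 -1.3 0 0 0;0 0 -1.8 0 0 0;0 0 -2.5 0 0 0;0 0 -3.5 0 0 0;0 0 -4.5 0 0 0"}}

```text
time: 8.1
tcp_pos: [0.5091, -0.2091, 0.1157]
eef_rot: [-2.862, 0.0, -1.772]
force: [0.1, 0.3, -1.1]
finger_gap: 0.271
```

Run:
```python
from h import *
go(C+[0,0,.2],Rt(0))
a,_=cap('top','t6');b,_=cap('side','s6')
cv2.imwrite('pics/c6.png',np.hstack([cv2.resize(a[155:235,300:380],(400,400)),cv2.resize(b[120:230,225:335],(400,400))])[:,:,::-1])
```

```text
t 8.1 now [ 0.5091 -0.2091  0.1157] [-2.862  0.    -1.772] F [ 0.12  0.26 -1.12] gap 0.271
-> cm [ 0.02 -4.51 -7.48] rv [-0.28 -0.   -0.  ]
```

View pics/c6.png

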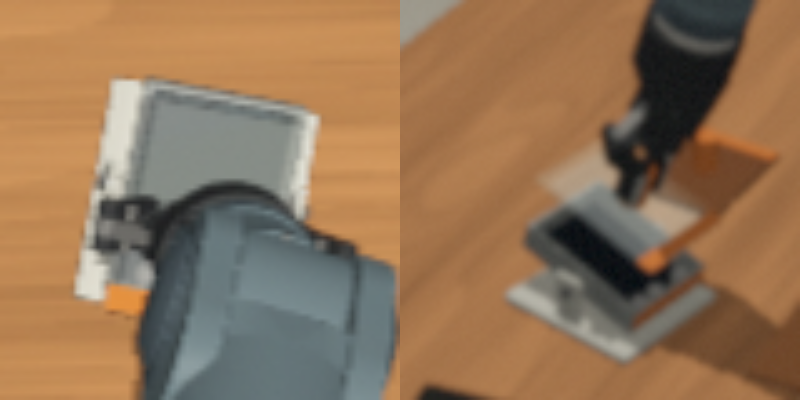

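>>> {"fn": "servo_tool", "kwargs": {"moves": "0 -0.5 -2 -0.07 0 0;0 -1.5 -4 -0.14 0 0;0 -2.5 -6 -0.21 0 0;0 -3.5 -7.5 -0.28 0 0;0 -3.5 -7.5 -0.28 0 0;0 -3.5 -7.5 -0.28 0 0;0 -3.5 -7.5 -0.28 0 0"}}

```text
time: 8.78
tcp_pos: [0.5202, -0.2113, 0.1947]
eef_rot: [3.139, 0.0, -1.772]
force: [-0.3, 0.1, -1.5]
finger_gap: 0.268
```

Run:
```python
from h import *
R=Ro.from_euler('xyz',[np.pi,0,np.deg2rad(-80.9)])
go([.518,.018,.12],R)
```

```text
t 8.78 now [ 0.5202 -0.2113  0.1947] [ 3.139  0.    -1.772] F [-0.3   0.07 -1.47] gap 0.268
-> cm [-22.42   4.78   7.49] rv [ 0.002  0.001 -0.36 ]
```

>>> {"fn": "servo_tool", "kwargs": {"moves": "-1.5 0.3 0 0 0 -0.04;-4 0.9 0 0 0 -0.08;-7 1.5 0 0 0 -0.12;-10 2.1 0 0 0 -0.16;-13 2.8 0 0 0 -0.2;-16 3.4 0 0 0 -0.25;-19 4.1 1 0 0 -0.3;-21 4.5 2 0 0 -0.34;-22.4 4.78 3 0 0 -0.36;-22.4 4.78 4 0 0 -0.36"}}

```text
time: 9.62
tcp_pos: [0.5184, 0.0227, 0.1551]
eef_rot: [3.141, 0.002, -1.403]
force: [1.2, -0.3, -1.1]
finger_gap: 0.268
```

>>> {"fn": "servo_tool", "kwargs": {"moves": "0 0 1 0 0 0;0 0 2.5 0 0 0;0 0 3.5 0 0 0;0 0 3.5 0 0 0;0 0 3.5 0 0 0;0 0 3.5 0 0 0"}}

```text
time: 10.12
tcp_pos: [0.5204, 0.0162, 0.1216]
eef_rot: [-3.141, -0.0, -1.414]
force: [1.1, -0.4, -1.2]
finger_gap: 0.266
```

Run:
```python
from h import *
R=Ro.from_euler('xyz',[np.pi,0,np.deg2rad(-80.9)])
go([.518,.018,.030],R)
a,_=cap('top','t7');b,_=cap('side','s7')
cv2.imwrite('pics/c7.png',np.hstack([cv2.resize(a[155:255,210:310],(400,400)),cv2.resize(b[160:280,190:310],(400,400))])[:,:,::-1])
```

```text
t 10.12 now [0.5204 0.0162 0.1216] [-3.141 -0.    -1.414] F [ 1.1  -0.39 -1.16] gap 0.266
-> cm [-0.22  0.21  9.16] rv [-0.    -0.    -0.002]
```

View pics/c7.png

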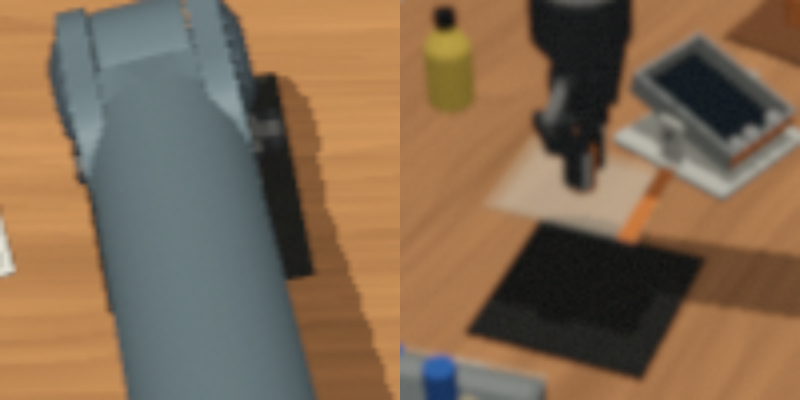

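The lid is level and parallel to the mat, and the three balls are gathered in the tipped tray. Descending.

>>> {"fn": "servo_tool", "kwargs": {"moves": "-0.2 0.2 2 0 0 0;-0.2 0.2 4 0 0 0;-0.2 0.2 6 0 0 0;-0.2 0.2 7.5 0 0 0;-0.2 0.2 8.4 0 0 0;-0.2 0.2 8.9 0 0 0;-0.2 0.2 9.15 0 0 0;-0.2 0.2 9.3 0 0 0;-0.2 0.2 9.3 0 0 0;-0.2 0.2 9.3 0 0 0"}}

```text
time: 11.05
tcp_pos: [0.5186, 0.019, 0.0293]
eef_rot: [-3.14, -0.0, -1.412]
force: [0.4, -0.1, -1.5]
finger_gap: 0.267
```

>>> {"fn": "servo_tool", "kwargs": {"moves": "0 0 0.1 0 0 0;0 0 0.2 0 0 0;0 0 0.3 0 0 0;0 0 0.4 0 0 0;0 0 0.4 0 0 0"}}

```text
time: 11.47
tcp_pos: [0.5175, 0.0189, 0.0243]
eef_rot: [3.141, 0.0, -1.412]
force: [-0.9, -0.0, -0.5]
finger_gap: 0.271
```

Run:
```python
from h import *
R=Ro.from_euler('xyz',[np.pi,0,np.deg2rad(-80.9)])
go([.518,.018,.0224],R)
b,_=cap('side','s8')
cv2.imwrite('pics/c8.png',cv2.resize(b[190:290,190:300],(660,600))[:,:,::-1])
```

```text
t 11.47 now [0.5175 0.0189 0.0243] [ 3.141  0.    -1.412] F [-0.94 -0.02 -0.54] gap 0.271
-> cm [ 0.1  -0.04  0.19] rv [0. 0. 0.]
```

View pics/c8.png

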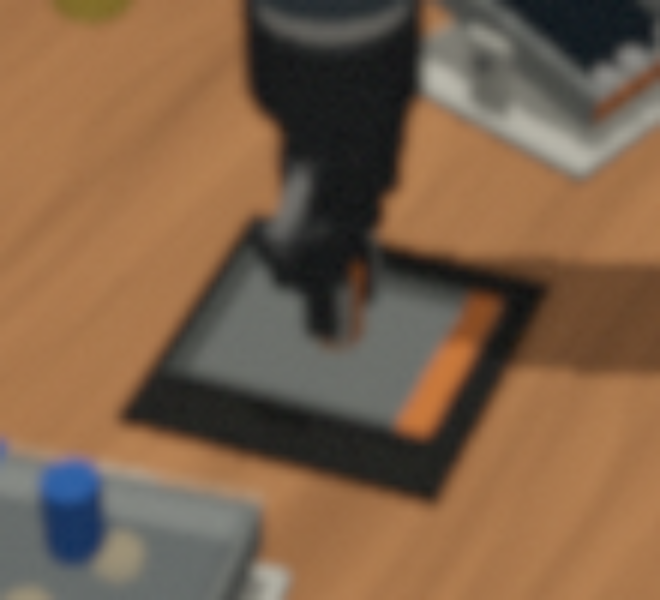

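>>> {"fn": "servo_tool", "kwargs": {"moves": "0.05 0 0.05 0 0 0;0.1 0 0.1 0 0 0;0.1 0 0.15 0 0 0;0.1 0 0.2 0 0 0;0.1 0 0.2 0 0 0"}}

```text
time: 11.93
tcp_pos: [0.5179, 0.0177, 0.023]
eef_rot: [3.141, -0.0, -1.412]
force: [-2.6, -0.9, 4.7]
finger_gap: 0.265
```

>>> {"fn": "servo_tool", "kwargs": {"moves": "0 0 0 0 0 0;0 0 0 0 0 0;0 0 0 0 0 0;0 0 0 0 0 0;0 0 0 0 0 0;0 0 0 0 0 0;0 0 0 0 0 0;0 0 0 0 0 0", "hand": -1}}

```text
time: 12.6
tcp_pos: [0.5179, 0.018, 0.0224]
eef_rot: [-3.142, 0.0, -1.412]
force: [0.9, 0.0, 0.3]
finger_gap: 0.999
```

>>> {"fn": "servo_tool", "kwargs": {"moves": "0 0 -1 0 0 0;0 0 -3 0 0 0;0 0 -6 0 0 0;0 0 -9 0 0 0;0 0 -12 0 0 0;0 3 -14 0 0 0;0 6 -14 0 0 0;0 9 -14 0 0 0;0 12 -14 0 0 0;0 12 -14 0 0 0"}}

```text
time: 13.43
tcp_pos: [0.392, -0.0026, 0.1612]
eef_rot: [3.134, -0.001, -1.413]
force: [-0.4, 0.1, -0.6]
finger_gap: 1.001
```

Run:
```python
from h import *
go([.36,.018,.16],Rt())
a,_=cap('top','t9');b,_=cap('side','s9')
cv2.imwrite('pics/c9.png',np.hstack([cv2.resize(a[155:255,210:310],(400,400)),cv2.resize(b[170:290,190:310],(400,400))])[:,:,::-1])
cv2.imwrite('pics/t9b.png',cv2.resize(a[150:240,290:380],(600,600))[:,:,::-1])
```

```text
t 13.43 now [ 0.392  -0.0026  0.1612] [ 3.134e+00 -1.000e-03 -1.413e+00] F [-0.35  0.09 -0.63] gap 1.001
-> cm [-2.53  2.83  0.14] rv [ 0.008 -0.003  0.358]
```

View pics/c9.png

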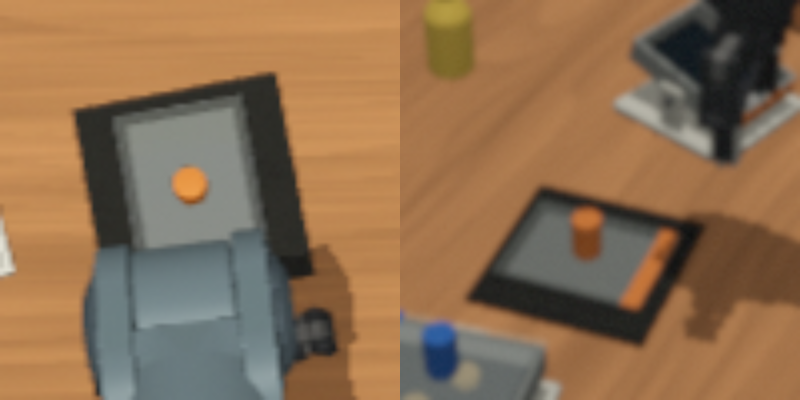

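View pics/t9b.png

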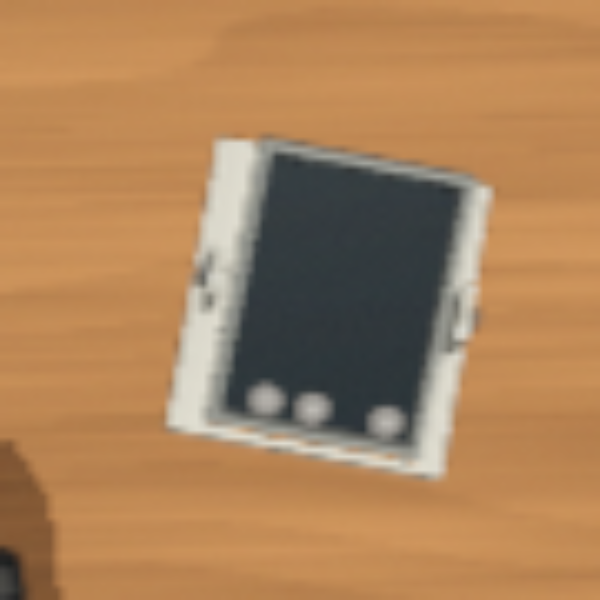

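The lid lies knob up on the mat, and the three balls are against the orange end. I'll check positions and tilt numerically, then hand in.

Run:
```python
from k import *
z=np.load('pics/t9.npz');p=z['p'];d=z['d']
hsv=cv2.cvtColor(p,cv2.COLOR_RGB2HSV)
m=np.zeros(p.shape[:2],bool);m[190:212,245:270]=((hsv[...,0]<=17)&(hsv[...,1]>170)&(hsv[...,2]>150))[190:212,245:270]
y,x=np.nonzero(m);print('lid knob',onz('top',x.mean(),y.mean(),.049),np.median(d[m]),dep('top',x.mean(),y.mean(),np.median(d[m])),'mat .5179 .0183')
# rim heights of tray ends: floor pts depth
q=[]
for v in range(178,204):
    for uu in range(333,352):
        if p[v,uu].max()<75: q.append(dep('top',uu,v,d[v,uu]))
q=np.array(q);A=np.c_[q[:,:2],np.ones(len(q))];c=np.linalg.lstsq(A,q[:,2],rcond=None)[0]
print(len(q),'tilt',np.arctan(-(c[:2]@u[:2])))
z0=np.load('pics/t0.npz')['p'];print('blue diff',np.abs(z0[175:235,160:215].astype(int)-p[175:235,160:215]).mean())
print(r.get_state()['qvel'].round(3))
r.hand_in()
```

```text
lid knob [0.51828558 0.01852995 0.049     ] 1.3690468 [0.51826036 0.01852103 0.04918723] mat .5179 .0183
494 tilt 0.2701836652026923
blue diff 0.9273737373737374
[-0.009  0.039 -0.005 -0.067  0.003 -0.018 -0.003]
the job is handed in; nothing more can be done
```

The job is done and handed in at about 13.5 s, well inside the 48 s limit.

I pressed the lid down at the orange stripe until the tray met its stop. The reaction force rose to about 15 N there, and the camera showed all three balls at the striped edge. I then lifted the lid off by its knob, levelled it and lined it up with the mat. It went down with about 5 N of contact before I released it and backed away.

| Last check | Result |
|---|---|
| Lid on mat | Knob up, within 1 mm of the mat's centre; knob top at 49 mm, which matches the lid lying flat |
| Tray tilt | 0.270 rad from depth; the stop is 0.28, so it agrees within depth error, but it's not an exact match |
| Balls | All three against the orange end wall |
| Blue tray | Picture unchanged from the start |
| Brown look-alike lids | No move went to them; I did not measure them again at the end |

No check failed. One early reading differed slightly: the knob's measured top on the tipped tray was about 2 mm from where I expected it. That was within the grip's tolerance and did not affect the result.

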